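# Key the drive pulley onto the finishing spindle

## Task

Fit the drive pulley to the shoe-finishing spindle: drop the loose brass key into the slot in the top of the shaft stub so that it lies right down on the slot's floor, then take the pulley from its wooden vee block and slide it onto the stub, its keyway over the key, fully home against the shaft's shoulder. The shaft is locked with the slot only roughly upward, so feel your way and never force anything; leave the other things on the bench alone, and let go when the pulley is home.

Things in the scene. Friction and masses are not known exactly. Their poses are not given: they have to be found in the camera images.
- spindle: Shoe-finishing spindle fixed to the bench: grey base, two green bearings (to 125 mm high, x -75 to 75 mm, from y = 30 mm on), level steel shaft along its y, bristle wheel far off. Origin on the bench below the shoulder; z up; shaft axis 88 mm above it. The shaft is held by the spindle lock (red knob) and does not turn.
- shoulder (a point): Centre of the shaft's shoulder face (collar 46 mm across, 18 mm thick), on the shaft axis; axes as the spindle's. The bare stub, 34 mm across, runs from here to y = -56 mm (last 3 mm chamfered to 29 mm across), overhanging, nothing under it.
- slot (a point): Where the middle of the key slot's floor lies if the slot faces straight up: 12 mm above the axis, at y = -23 mm from the shoulder; axes as the spindle's. Slot 11.4 mm wide, 38 mm long, 5 mm deep, closed at both ends, edges barely broken. It really faces up to 0.45 rad to either side of up, turned about the shaft axis: this angle is not reported; see it or feel for it.
- key_center (a point): Centre of the loose brass key: square bar 34 mm long (its own x), 10 mm wide (y), 10 mm high (z), 27 g, lying flat on the bench. Right down in the slot its centre is 17 mm from the shaft axis and half of its height stands out of the shaft.
- pulley_center (a point): Centre of the loose aluminium ribbed pulley, 64 mm across, 44 mm long along its own y (ends alike), 0.2 to 0.35 kg. Bore 35.4 mm; keyway 11.4 mm wide right through towards its own +z (up at the start), roof 23.3 mm from the axis; mouths chamfered 1 mm. Stands in a fixed wooden vee block 58 mm wide, 40 mm long, 33 mm high, axis 53 mm up. Home: centre on the shaft axis, 22 mm from the shoulder.
- last: A burgundy shoe last (wooden foot form), 240 mm long, 88 mm wide, 96 mm high at the heel, standing sole down, toe towards its own -y. Origin under its middle. Bystander.
- gluepot: White screw-topped glue pot, 62 mm across, 65 mm high. Origin at the centre of its foot. Bystander.
- nailtin: Low open green bowl of nails, 72 mm across, 30 mm high. Origin at the centre of its foot. Bystander.
- hammer: Hammer lying flat, 250 mm long. Origin on the bench below its middle; its own x runs along the handle towards the head. Bystander.
Things that resemble listed ones, but are neither listed nor needed, are in the scene too. What is shaped like the part that bears pulley_center but blue is not meant.

How it is judged (in metres and radians):
On the way, in this order (a step that is already met when the one before it is completed fails the run):
1. the key lies down in the slot of the stub and is let go (x of key_center in the frame of spindle between -0.01 and 0.01 m and y of key_center in the frame of spindle between -0.027 and -0.019 m and z of key_center in the frame of spindle between 0.102 and 0.106 m and angle between the x axis of key_center and the y axis of spindle, either way round below 0.1 rad and contact force between the arm and key below 0.2 N), for 0.2 s.
2. the pulley is on the stub over the key, fully home against the shoulder (x of key_center in the frame of spindle between -0.01 and 0.01 m and y of key_center in the frame of spindle between -0.027 and -0.019 m and z of key_center in the frame of spindle between 0.102 and 0.106 m and angle between the x axis of key_center and the y axis of spindle, either way round below 0.1 rad and y of pulley_center in the frame of spindle between -0.024 and -0.0195 m and x of pulley_center in the frame of spindle between -0.003 and 0.003 m and z of pulley_center in the frame of spindle between 0.085 and 0.091 m and angle between the y axis of pulley_center and the y axis of spindle, either way round below 0.06 rad and angle between the z axis of pulley_center and the z axis of key_center, either way round below 0.15 rad), for 0.2 s.
At the end, for the whole second after the job is handed in: Key on the slot floor (centre 14 to 18 mm above the shaft axis, within 4 mm along and 0.1 rad of the slot); pulley on the stub over it, end face within 2 mm of the shoulder, coaxial within 3 mm and 0.06 rad, keyway on the key within 0.15 rad; both at rest, let go (all of step 2 and linear speed of each of pulley, key below 0.01 m/s); the robot touches nothing.
It fails at once if something is forced against the spindle or the shaft (more than 40 N) (contact force between anything else and spindle above 40 N).
It fails at once if the pulley is rammed against the key (more than 40 N) (contact force between pulley and key above 40 N).
It fails at once if a bystander is moved by more than 20 mm (distance of any of last, gluepot, nailtin, hammer from where it was at the start of the episode above 0.02 m).
It also fails if it takes over 72 s, if anything falls off the work surface, if the arm or the gripper's body presses on something with over 40 N, if the wrist force passes 120 N, or if a joint passes its speed limit or range.

## Robot

A 6-joint arm with a two-finger parallel gripper is mounted at the origin on the work surface. World frame = base frame: x ahead of the robot, y to its left, z up, the work surface at z = 0. Lengths are in mm, angles in rad, forces in N, time in s.
With the tool pointing down it reaches from about 275 to 825 mm from the base axis. Payload 4.9 kg.
Tool frame: the origin (TCP) lies at the very end of the fingers, on their centre line; the grasp point (between the pads) lies 19 mm behind it; z points along the fingers, y is the direction in which the jaws open and shut (so a half turn about z gives the same grasp; the last joint's range is limited). The gripper opens to 85 mm and grips with 20 to 120 N. Pads are 22 mm wide; open, the fingers measure 114 mm over their backs; the gripper's body (76 mm by 85 mm) begins 54 mm behind the grasp point. The pads swing forward as they close: fully open they stand 13 mm farther back than shut.
Start: joints at [1.204, 0.326, -0.193, 1.052, 0, 1.437], TCP at [126.88, 535.182, 231.281] pointing down, gripper open.
Joint ranges: [-2.65, 2.65], [-0.97, 1.79], [-1.3, 1.35], [-1.93, 2.1], [-1.47, 1.37], [-3.14, 3.14]. Speed limits (rad/s): [2.57, 2.57, 3.14, 3.14, 3.14, 3.14].

## Interface

Orientations are given as [roll, pitch, yaw] about the fixed x, y, z axes, in that order (R = Rz(yaw) Ry(pitch) Rx(roll)).
In Python, from bench import bot, solve_ik, imaging gives the robot as it stands. Calls block until the motion is done:
- bot.move_ptp(position, orientation): joint-space move of the TCP to a pose.
- bot.movel(position, rot=None, max_speed=150, threshold=None): straight line of the TCP; rot=None keeps the orientation; max_speed is the mean speed in mm/s. With threshold (N) it stops when the force on the tool has changed by that much, and returns True; else False.
- bot.move_j(angles): joint-space move.
- bot.grip(opening, effort=None): opening from 0.0 (shut) to 1.0 (fully open); effort is the grip in N (None keeps the last); returns when the fingers have stopped.
- bot.dwell(seconds).
- solve_ik(position, orientation): joint angles nearest the present ones, or None.
- bot.get_state(): the state.
- imaging.capture(name): name is "scene" or "top" or "wrist"; returns the picture (400x640x3 uint8, blue, green, red); there is no depth.
- imaging.camera_model(name): a dict with "K" (3x3 intrinsics, pixels), "position" and "rotation" of the camera in the world. Camera axes: x right, y up, looking along -z (the intrinsics and any distortion apply to the point x, -y, -z); pixel columns grow to the right and rows downward; lengths in mm; the calibration is good to about 2 mm. A picture is of the moment at which its call begins: read the wrist's pose just before it. camera_model takes no time and is no camera call; for the wrist camera it gives the pose at the moment of the call.
A pose or a line that the arm cannot do raises bot.IKError and nothing moves.
- bot.sign_off(): hands the job in, once; it reports no verdict.
The state is a dict: "t": time; "qpos": joint angles; "joint_velocities": joint speeds; "effort": joint torques, N m; "tcp_pos": TCP position; "orientation": TCP orientation; "contact_force": force on the tool from outside, world axes, zero at the start; "wrist_torque": the same for the moment, N m; "opening": opening from 0.0 (shut) to 1.0 (fully open).
Only numpy, scipy, OpenCV 4.12 (cv2) and the standard library are available. Lean on these libraries where they do the work, as an engineer would, in place of code of your own. Each camera call takes 0.05 s, during which the arm holds its last target.

## Working session

There is one attempt and no reset: what is moved stays moved. The work goes in short steps, each a Python script; the robot and the scene stay as the last script left them, time stands still between calls to the robot, and variables do not carry over. Pictures are saved under pics/ and viewed, and the job is handed in when it is done.

```bash
ls; mkdir -p pics
python3 - <<'E'
from bench import bot, imaging
import cv2
for n in ("scene","top","wrist"):
    m=imaging.camera_model(n); print(n,m)
    cv2.imwrite(f"pics/a_{n}.png",imaging.capture(n))
print(bot.get_state())
E
```

```text
pics
scene {'K': array([[397.28684167,   0.        , 318.39353203],
       [  0.        , 397.28684167, 195.55702882],
       [  0.        ,   0.        ,   1.        ]]), 'position': array([1127.39529653,  234.98222724,  514.19112485]), 'rotation': array([ 1.02382235e+00, -1.38562487e-03,  2.15648334e+00])}
top {'K': array([[411.92480534,   0.        , 309.04300768],
       [  0.        , 411.92480534, 210.28659411],
       [  0.        ,   0.        ,   1.        ]]), 'position': array([ 492.0558307 , -131.72141623,  959.51537965]), 'rotation': array([ 0.0578209 , -0.02225134, -1.58318168])}
wrist {'K': array([[279.5796968 ,   0.        , 319.73756649],
       [  0.        , 279.5796968 , 202.16009229],
       [  0.        ,   0.        ,   1.        ]]), 'position': array([ 54.52950857, 551.82557353, 373.48799823]), 'rotation': array([-0.29469835,  0.00185452,  1.33842143])}
{'t': 0.15, 'qpos': array([ 1.20379139e+00,  3.26826487e-01, -1.93350098e-01,  1.05204511e+00,
       -1.05303148e-05,  1.43660213e+00]), 'joint_velocities': array([-0.00142843, -0.00238216,  0.00220912,  0.00181453, -0.000369  ,
       -0.00197963]), 'effort': array([ 1.75551344e-03, -4.43704355e+01,  2.62664580e+01,  1.04216245e-02,
       -5.80337382e-05, -6.50412460e-06]), 'tcp_pos': array([126.71363964, 534.72865807, 230.65450915]), 'orientation': array([-3.14017869e+00, -1.80266562e-04,  2.90878180e+00]), 'contact_force': array([ 0.46342163,  0.80465779, -0.28113791]), 'wrist_torque': array([ 0.05226309, -0.01784086,  0.01494463]), 'opening': 1.0015802348513954}
```

View pics/a_scene.png

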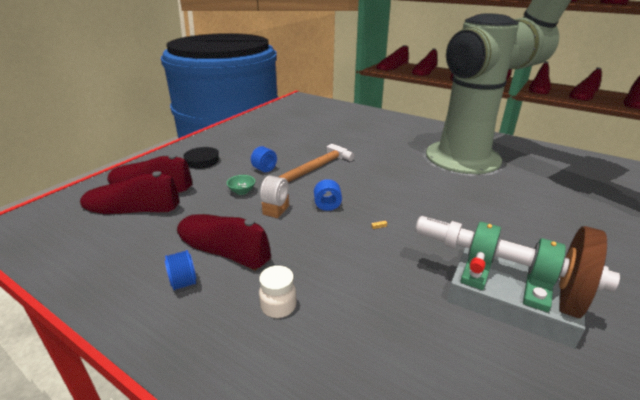

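View pics/a_top.png

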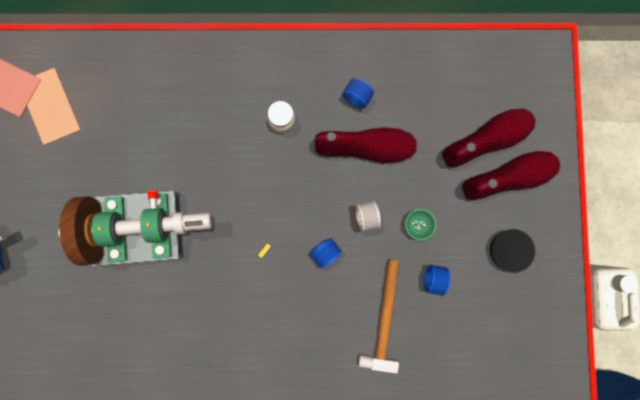

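View pics/a_wrist.png

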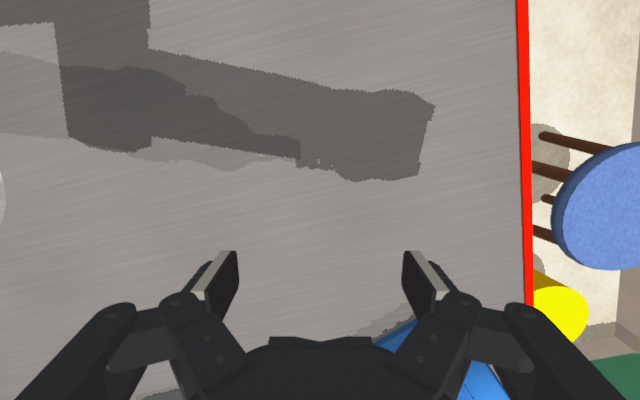

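```bash
cat > h.py <<'E'
import numpy as np, cv2
from scipy.spatial.transform import Rotation as R
from bench import bot, solve_ik, imaging
def cam(n, m=None):
    m=m or imaging.camera_model(n)
    return m['K'],np.array(m['position']),R.from_euler('xyz',m['rotation']).as_matrix(),m
def ray(c,px):
    K,p,Rm,m=c
    d=np.array([(px[0]-K[0,2])/K[0,0],-(px[1]-K[1,2])/K[1,1],-1.0])
    d=Rm@d; return p,d/np.linalg.norm(d)
def onz(c,px,z):
    p,d=ray(c,px); return p+d*(z-p[2])/d[2]
def proj(c,P):
    K,p,Rm,m=c
    q=Rm.T@(np.array(P,float)-p); return np.array([K[0,0]*q[0]/-q[2]+K[0,2],K[1,1]*-q[1]/-q[2]+K[1,2]])
def tri(obs):
    A=np.zeros((3,3));b=np.zeros(3)
    for c,px in obs:
        p,d=ray(c,px);M=np.eye(3)-np.outer(d,d);A+=M;b+=M@p
    X=np.linalg.solve(A,b)
    return X,[np.linalg.norm((np.eye(3)-np.outer(ray(c,px)[1],ray(c,px)[1]))@(X-c[1])) for c,px in obs]
def crop(im,x,y,w,h,s,name):
    c=cv2.resize(im[y:y+h,x:x+w],None,fx=s,fy=s,interpolation=cv2.INTER_CUBIC); cv2.imwrite(name,c)
E
python3 - <<'E'
from h import *
for n in("scene","top","wrist"): print([k for k in imaging.camera_model(n)])
t=cv2.imread("pics/a_top.png");s=cv2.imread("pics/a_scene.png")
A=[cv2.resize(t[195:275,50:250],None,fx=4,fy=4,interpolation=cv2.INTER_CUBIC)]
crop(t,60,180,160,100,5,"pics/t1.png"); crop(t,240,195,160,100,5,"pics/t2.png")
crop(s,410,200,130,100,6,"pics/s1.png"); crop(s,250,150,150,100,5,"pics/s2.png")
E
```

```text
['K', 'position', 'rotation']
['K', 'position', 'rotation']
['K', 'position', 'rotation']
```

View pics/t1.png

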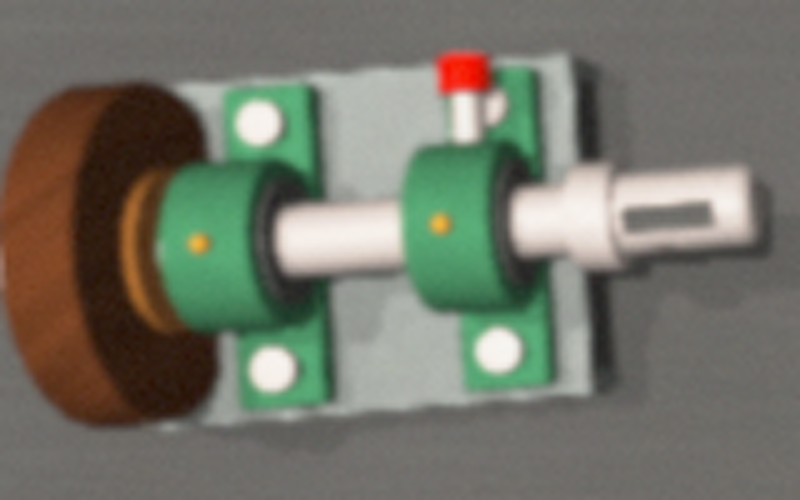

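View pics/t2.png

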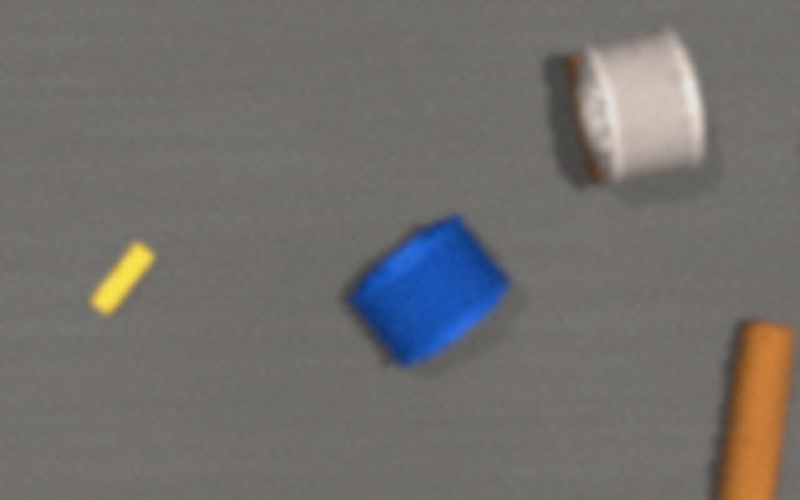

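View pics/s1.png

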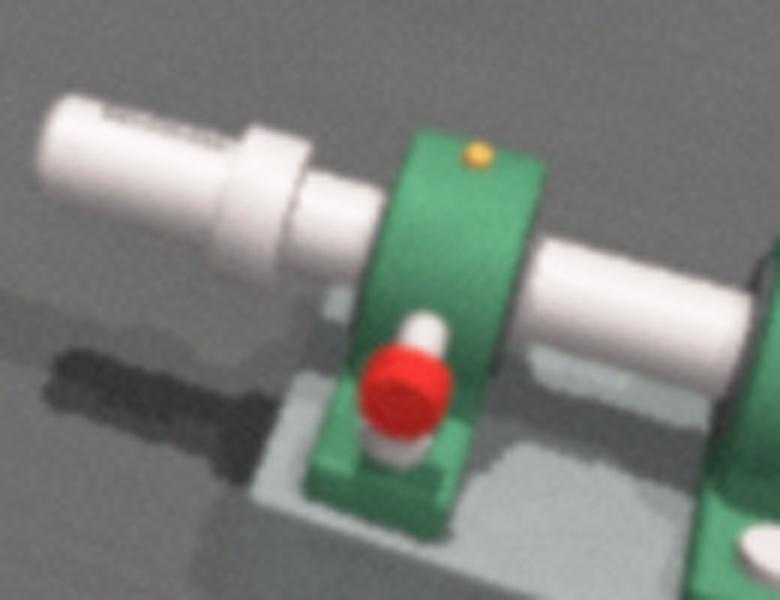

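View pics/s2.png

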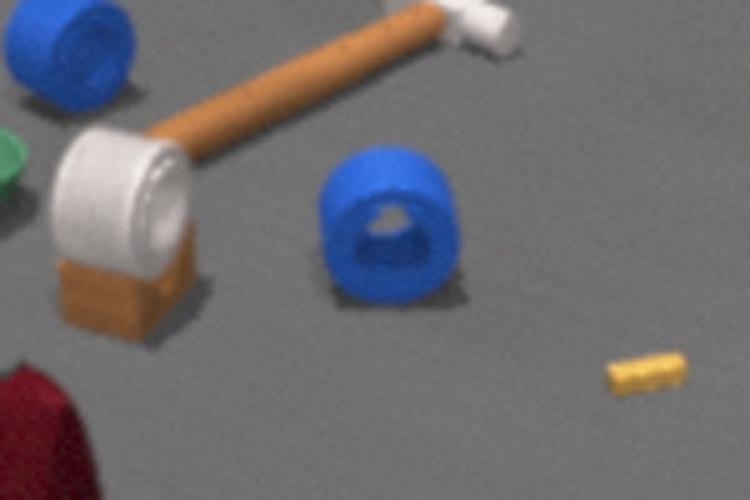

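Run:
```python
from h import *
T=cam("top");S=cam("scene")
def t2(x,y,o): return (o[0]+x,o[1]+y)
kt=(240+123/5,195+278/5); ks=(250+647/5,150+372/5)
print("key",tri([(T,kt),(S,ks)]), onz(T,kt,10))
a=onz(T,(240+100/5,195+303/5),10);b=onz(T,(240+147/5,195+252/5),10);print("key ends",a,b)
# slot centre
print("slot T z100..105",onz(T,(60+668/5,180+216/5),105))
print("slot S",onz(S,(410+168/6,200+125/6),105))
print("slot tri",tri([(T,(60+668/5,180+216/5)),(S,(410+168/6,200+125/6))]))
# pulley: center in top; top rim edges
print("pul", onz(T,(240+645/5,195+105/5),53),onz(T,(240+645/5,195+105/5),85),onz(S,(250+122/5,150+200/5),53))
# shaft axis: between bearings and stub
for px in [(340,240),(690,213),(750,207)]: print(onz(T,(60+px[0]/5,180+px[1]/5),88))
# stub tip in scene
print(onz(S,(410+45/6,200+140/6),88))
# base corner
for px in [(570,55),(595,395)]: print(onz(T,(60+px[0]/5,180+px[1]/5),15))
```

```text
key (array([454.77219235, -49.2507539 ,   2.64636515]), [np.float64(0.7443485867543514), np.float64(0.7443485867543019)]) [455.39082411 -50.54792856  10.        ]
key ends [444.13133331 -39.97239313  10.        ] [467.12278998 -61.60430554  10.        ]
slot T z100..105 [517.2672569   87.04630523 105.        ]
slot S [520.74317413  90.78287146 105.        ]
slot tri (array([516.97855647,  88.83951056, 101.96736535]), [np.float64(1.0576872650827103), np.float64(1.0576872650826854)])
pul [ 530.1693954  -284.93598498   53.        ] [ 528.82398627 -279.5275095    85.        ] [ 531.30633461 -280.2169422    53.        ]
[509.32837782 227.90401813  88.        ]
[518.92236259  82.20354337  88.        ]
[521.15326624  57.09502713  88.        ]
[524.4589829   55.91316766  88.        ]
[594.08187703 154.91281225  15.        ]
[439.1941576  142.66910487  15.        ]
```

```bash
cat >> h.py <<'E'
def down(yaw): return [np.pi,0,yaw]
def st(): 
    s=bot.get_state(); print("t %.2f"%s['t'],"tcp",np.round(s['tcp_pos'],2),"rpy",np.round(s['orientation'],4),"F",np.round(s['contact_force'],2),"M",np.round(s['wrist_torque'],2),"op %.3f"%s['opening'],"q",np.round(s['qpos'],3)); return s
def wshot(name):
    m=imaging.camera_model("wrist"); im=imaging.capture("wrist"); cv2.imwrite(f"pics/{name}.png",im)
    import pickle; pickle.dump(m,open(f"pics/{name}.pkl","wb")); return im,cam("wrist",m)
def wcam(name):
    import pickle; return cam("wrist",pickle.load(open(f"pics/{name}.pkl","rb")))
E
python3 - <<'E'
from h import *
bot.move_ptp([455,-50,150],down(2.387)); bot.dwell(.3); st()
im,_=wshot("k1")
bot.movel([455,-50,90],max_speed=150); bot.dwell(.3);st(); wshot("k2")
E
```

```text
t 2.85 tcp [455.08 -49.66 150.01] rpy [3.1416 0.     2.3877] F [1.   0.22 0.76] M [0.02 0.01 0.01] op 1.001 q [-0.27   0.236 -0.546  0.789  0.     0.484]
t 3.75 tcp [455.64 -50.17  90.75] rpy [3.1409e+00 1.4000e-03 2.3870e+00] F [-0.03  0.23 -1.09] M [ 0.01 -0.    0.04] op 1.000 q [-0.271  0.315 -0.62   0.634 -0.     0.484]
```

View pics/k1.png

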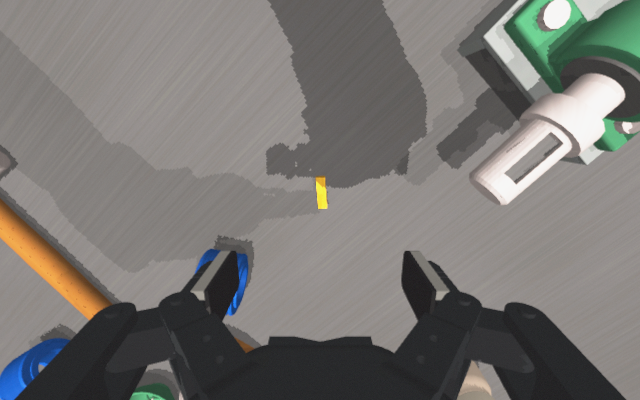

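View pics/k2.png

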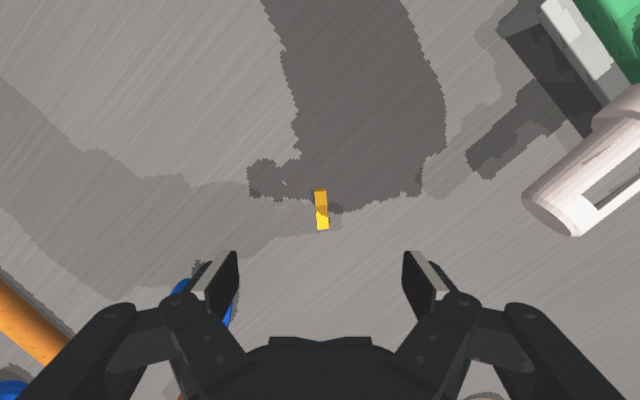

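Run:
```python
import cv2
from h import crop
a=cv2.imread("pics/k1.png");b=cv2.imread("pics/k2.png")
crop(a,290,160,64,60,8,"pics/k1k.png");crop(b,290,175,64,70,8,"pics/k2k.png");crop(a,450,70,190,150,4,"pics/k1s.png")
import numpy as np
x=cv2.imread("pics/k1k.png");y=cv2.imread("pics/k2k.png");h=max(x.shape[0],y.shape[0])
c=np.zeros((h,x.shape[1]*1+y.shape[1],3),np.uint8);c=np.zeros((h,512+0+512,3),np.uint8);c[:x.shape[0],:512]=x;c[:y.shape[0],512:]=y
cv2.imwrite("pics/kk.png",cv2.resize(c,None,fx=.75,fy=.75))
```

```text
(no output)
```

View pics/kk.png

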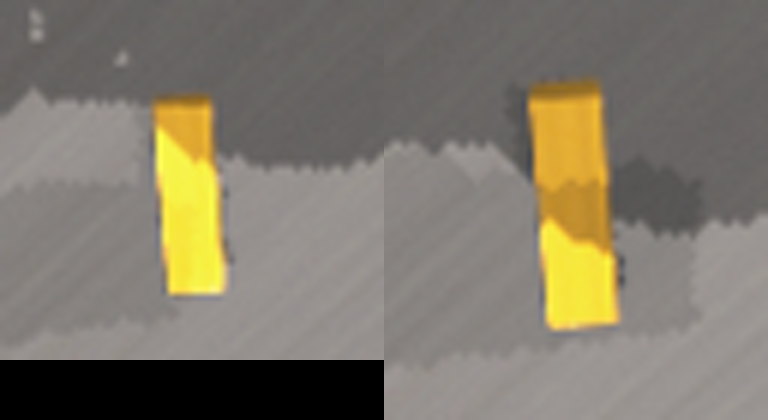

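View pics/k1s.png

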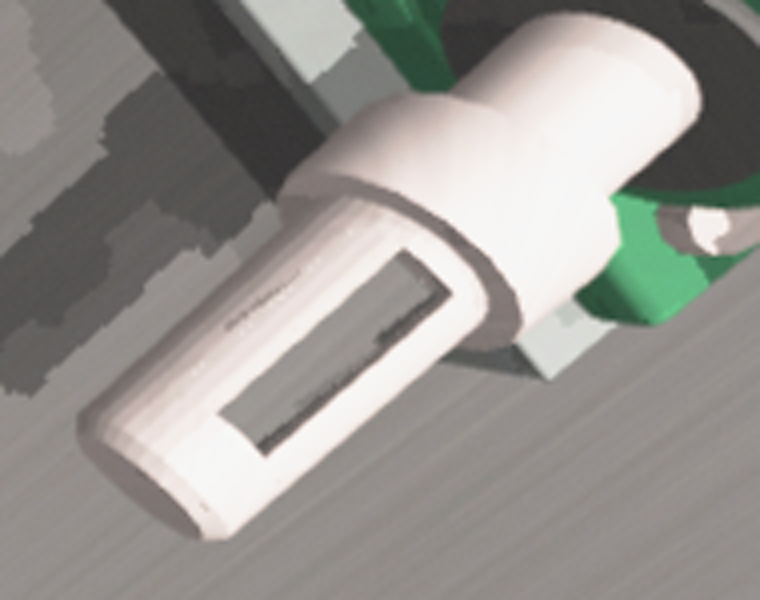

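Run:
```python
from h import *
A=wcam("k1");B=wcam("k2")
pa=[(290+x/6,160+y/6) for x,y in [(154,104),(212,104),(226,292),(168,293)]]
pb=[(290+(x-384)/6,175+y/6) for x,y in [(530,98),(601,94),(618,322),(548,328)]]
print(tri([(A,np.mean(pa,0)),(B,np.mean(pb,0))]))
for c,p in((A,pa),(B,pb)):
    P=np.array([onz(c,q,10) for q in p]); print(P.mean(0)); 
    d=(P[0]+P[1]-P[2]-P[3])/2; w=(P[1]+P[2]-P[0]-P[3])/2
    print("len",np.linalg.norm(d),"wid",np.linalg.norm(w),"ang",np.arctan2(d[1],d[0]), np.arctan2(w[1],w[0]))
```

```text
(array([458.15748085, -50.2918966 ,   7.17535227]), [np.float64(0.1402214483953556), np.float64(0.14022144839536366)])
[457.90972914 -49.86569179  10.        ]
len 34.15124965828718 wid 10.126264146113325 ang 2.461778916199718 0.8266156961149823
[457.63105513 -49.98736383  10.        ]
len 34.05819300938102 wid 9.938292853500576 ang 2.4617873836539994 0.8918333462326393
```

Run:
```python
from h import *
bot.grip(0.4,40)
bot.movel([457.7,-50,30],rot=down(2.462),max_speed=120)
st()
print(bot.movel([457.7,-50,6],max_speed=40,threshold=6)); bot.dwell(.2);st()
bot.grip(0.0,40); s=st()
bot.movel([457.7,-50,60],max_speed=100); bot.dwell(.2);st(); wshot("g1")
```

```text
t 5.00 tcp [457.82 -50.03  30.19] rpy [-3.1415e+00 -1.0000e-04  2.4618e+00] F [ 0.11 -0.   -0.25] M [-0.01  0.01  0.05] op 0.402 q [-0.269  0.418 -0.672  0.481 -0.     0.41 ]
False
t 5.95 tcp [457.9  -50.07   6.19] rpy [3.1414e+00 4.0000e-04 2.4620e+00] F [-0.67 -0.44 -0.26] M [-0.04 -0.01 -0.01] op 0.398 q [-0.269  0.461 -0.69   0.419  0.     0.41 ]
t 6.29 tcp [457.86 -50.01   6.25] rpy [3.1414e+00 3.0000e-04 2.4620e+00] F [-0.07 -1.17  2.94] M [ 0.11  0.17 -0.02] op 0.094 q [-0.269  0.461 -0.69   0.419  0.     0.41 ]
t 7.18 tcp [457.09 -49.83  59.32] rpy [-3.141e+00 -1.300e-03  2.462e+00] F [ 0.58 -0.59 -0.07] M [ 0.02 -0.01  0.01] op 0.093 q [-0.269  0.369 -0.646  0.557  0.     0.41 ]
```

View pics/g1.png

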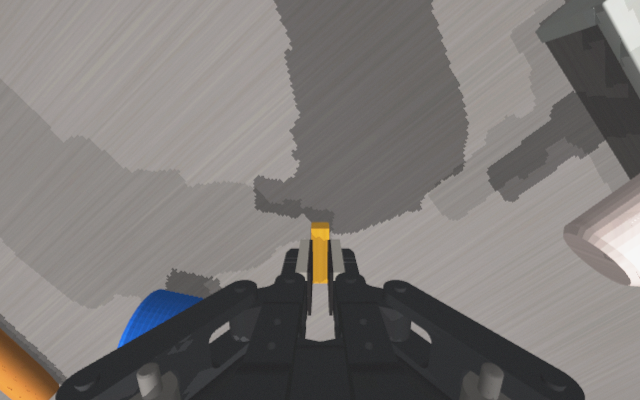

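Run:
```python
from h import *
bot.move_ptp([495,35,150],down(1.646)); bot.dwell(.3);st(); wshot("s1")
bot.movel([545,35,150],max_speed=150); bot.dwell(.3);st(); wshot("s2")
for n in("s1","s2"):
    im=cv2.imread(f"pics/{n}.png")
```

```text
t 8.48 tcp [494.69  34.66 149.6 ] rpy [-3.1408e+00 -1.0000e-04  1.6455e+00] F [-0.18 -0.13 -0.05] M [ 0.03 -0.    0.03] op 0.096 q [-0.079  0.303 -0.453  0.816 -0.     1.417]
t 9.32 tcp [544.35  35.04 150.1 ] rpy [-3.1413  0.      1.646 ] F [ 0.55  1.09 -0.54] M [ 0.05  0.06 -0.  ] op 0.089 q [-0.071  0.386 -0.326  0.859 -0.     1.425]
```

View pics/s1.png

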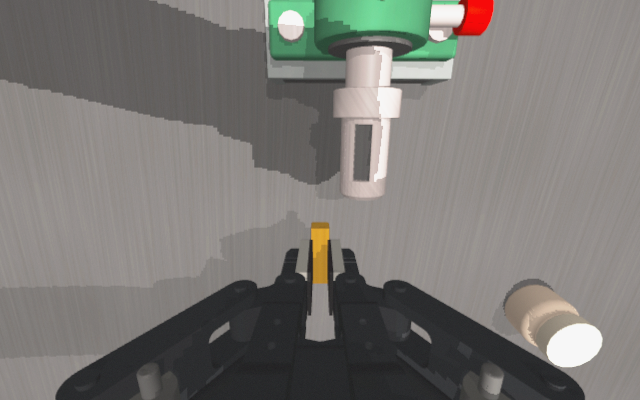

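View pics/s2.png

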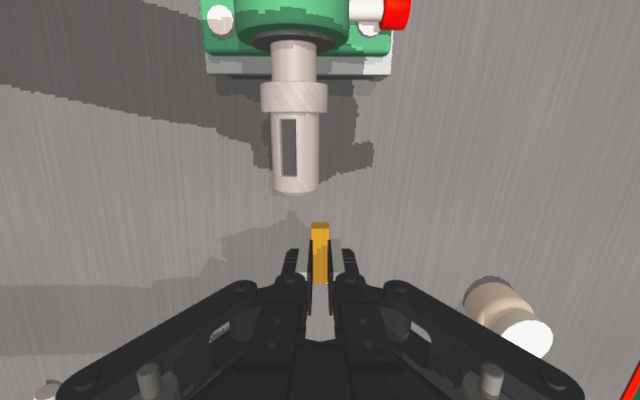

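Run:
```python
import cv2,numpy as np
from h import crop
a=cv2.imread("pics/s1.png");b=cv2.imread("pics/s2.png")
crop(a,325,80,85,125,6,"pics/s1c.png");crop(b,252,75,85,125,6,"pics/s2c.png")
c=np.hstack([cv2.imread("pics/s1c.png"),cv2.imread("pics/s2c.png")]);cv2.imwrite("pics/sc.png",cv2.resize(c,None,fx=4.5/6,fy=4.5/6));print(c.shape)
crop(a,290,210,60,85,8,"pics/kh.png")
```

```text
(750, 1020, 3)
```

View pics/sc.png

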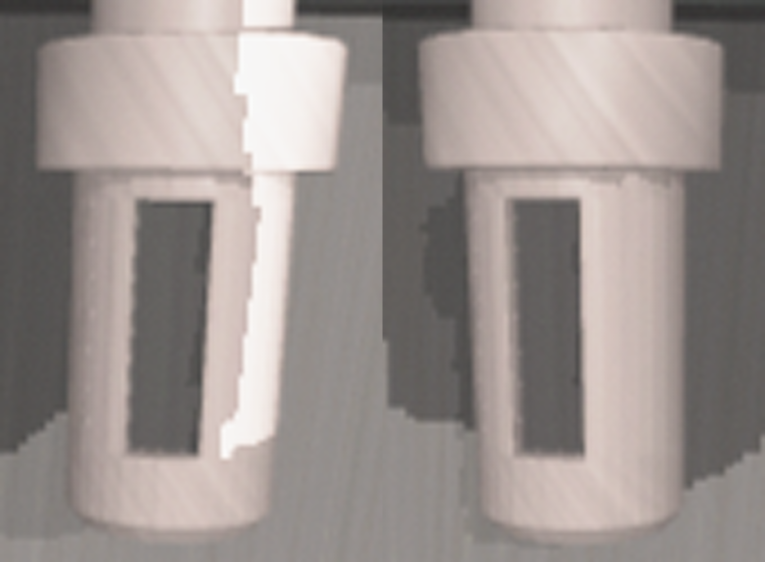

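View pics/kh.png

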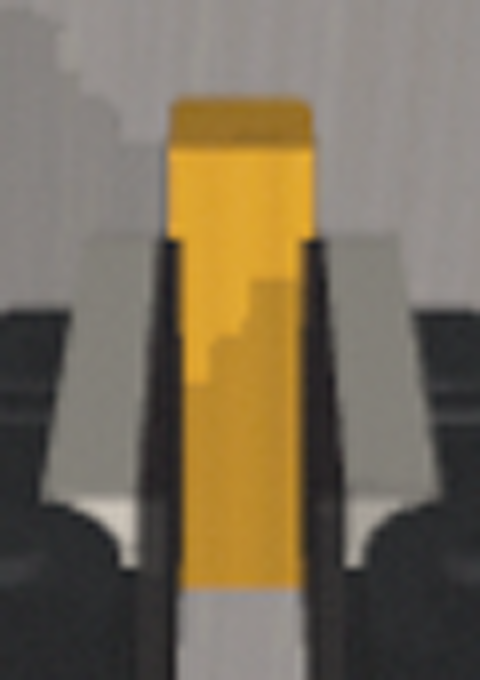

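```bash
cat > fit.py <<'E'
from h import *
from scipy.optimize import least_squares
A=wcam("s1");B=wcam("s2")
f1=lambda p:(325+p[0]/4.5,80+p[1]/4.5)
f2=lambda p:(252+(p[0]-382.5)/4.5,75+p[1]/4.5)
c1=[f1(p) for p in[(134,199),(213.5,201),(199,456),(124,456)]]
c2=[f2(p) for p in[(505,199),(580,199),(585,457),(514,457)]]
l1=[(f1(p),s) for p,s in[((75,200),-1),((71,300),-1),((68,400),-1),((293,200),1),((287,300),1),((277,400),1)]]
l2=[(f2(p),s) for p,s in[((467,200),-1),((472,300),-1),((479,400),-1),((684.5,200),1),((684,300),1),((683,400),1)]]
corn=[(-5.7,-4),(5.7,-4),(5.7,-42),(-5.7,-42)]
def model(p):
    sx,sy,sz,yaw,th=p
    Rz=R.from_euler('z',yaw).as_matrix(); Ry=R.from_euler('y',th).as_matrix()
    return np.array([sx,sy,sz]),Rz,Ry
def res(p):
    o,Rz,Ry=model(p); r=[]
    for c,cc in((A,c1),(B,c2)):
        for (x,y),px in zip(corn,cc):
            P=o+Rz@(Ry@np.array([x,y,16.0])); r+=list(proj(c,P)-px)
    ax=Rz[:,1]
    for c,ll in((A,l1),(B,l2)):
        for px,s in ll:
            P,d=ray(c,px); n=np.cross(ax,d); n/=np.linalg.norm(n)
            dist=abs((o-P)@n); r.append((dist-17)*1.3)
    r.append((p[2]-88)/1.)
    return np.array(r)
if __name__=="__main__":
    s=least_squares(res,[517,112,88,.075,-.2]); print(s.x.round(4)); print(s.fun.round(2))
    J=s.jac; print(np.sqrt(np.diag(np.linalg.inv(J.T@J))*0.25).round(3))
E
python3 fit.py
```

```text
[ 5.211500e+02  1.102291e+02  8.772780e+01  7.190000e-02 -2.321000e-01]
[ 0.01  0.16 -0.05 -0.12 -0.04  0.58  0.06 -0.31  0.03 -0.18 -0.02 -0.09
  0.03  0.4   0.13 -0.43 -0.36 -0.05  0.06 -0.09  0.18 -0.34 -0.07 -0.16
 -0.68 -0.2  -0.25 -0.39 -0.27]
[0.15  0.122 0.36  0.005 0.01 ]
```

Run:
```python
from h import *
A=wcam("s1"); tcp=np.array([494.69,34.66,149.6]); z=tcp[2]+3.8
px=[(168,147),(313,147),(303,588),(178,588)]
P=np.array([onz(A,(290+x/8,210+y/8),z) for x,y in px]);print(P)
print("centre",P.mean(0),"-tcp",P.mean(0)-tcp,"len",np.linalg.norm(P[0]+P[1]-P[2]-P[3])/2,"w",np.linalg.norm(P[0]-P[1]),np.linalg.norm(P[2]-P[3]))
ax=np.array([np.cos(1.6455),np.sin(1.6455)]);d=(P.mean(0)-tcp)[:2];print("along x",d@ax,"along y",d@np.array([-ax[1],ax[0]]))
m=A[3];T=R.from_euler('xyz',[np.pi,0,1.6455]).as_matrix();print(T.T@(np.array(m['position'])-tcp), (T.T@A[2]).round(4))
```

```text
[[488.59321797  51.22071969 153.4       ]
 [498.26715493  51.95187675 153.4       ]
 [500.42572357  18.19167642 153.4       ]
 [491.53824312  17.51853691 153.4       ]]
centre [494.7060849   34.72070244 153.4       ] -tcp [0.0160849  0.06070244 3.8       ] len 33.82757677808419 w 9.70152807810235 8.912935855981633
along x 0.05933265947658204 along y -0.020570514362251355
[ 7.38989721e+01 -1.02245066e-01 -1.42906354e+02] [[ 5.000e-04  9.568e-01  2.907e-01]
 [ 1.000e+00 -6.000e-04  5.000e-04]
 [ 7.000e-04  2.907e-01 -9.568e-01]]
```

```bash
cat >> h.py <<'E'
SP=np.array([521.15,110.23,87.73]); PSI=0.0719; TH=-0.232
def spw(x,y,h,th=None):
    th=TH if th is None else th
    return SP+R.from_euler('z',PSI).apply(R.from_euler('y',th).apply([x,y,h]))
def sprot(th=None,flip=0):
    th=TH if th is None else th
    r=R.from_euler('z',PSI)*R.from_euler('y',th)*R.from_euler('z',(-np.pi/2 if flip else np.pi/2))*R.from_euler('x',np.pi)
    return list(r.as_euler('xyz'))
def spinv(P,th=None):
    th=TH if th is None else th
    return R.from_euler('y',th).inv().apply(R.from_euler('z',PSI).inv().apply(np.array(P)-SP))
E
python3 - <<'E'
from h import *
for h in (18.2,50): print(spw(0,-23,h),sprot(),solve_ik(spw(0,-23,h),sprot()))
bot.move_ptp(spw(0,-23,60),sprot()); 
bot.movel(spw(0,-23,34),max_speed=60); bot.dwell(.3);s=st();print(spinv(s['tcp_pos'])); wshot("i1")
crop(cv2.imread("pics/i1.png"),260,180,120,110,6,"pics/i1c.png")
E
```

```text
[518.62846325  86.9888096  105.44239457] [np.float64(2.909592653589793), np.float64(-2.220446049250313e-16), np.float64(1.6426963267948966)] [ 0.01861994  0.26531807 -0.68401716  0.38977865  0.0122449   1.51894113]
[511.33575827  86.46355869 136.39042465] [np.float64(2.909592653589793), np.float64(-2.220446049250313e-16), np.float64(1.6426963267948966)] [ 0.01774122  0.20715218 -0.66221457  0.46975769  0.01244666  1.51808582]
t 10.69 tcp [515.17  86.71 121.14] rpy [2.9090e+00 1.0000e-04 1.6427e+00] F [-0.47  0.48 -0.14] M [-0.01  0.23  0.02] op 0.097 q [ 0.018  0.235 -0.674  0.429  0.012  1.519]
[  0.23353492 -23.03267614  34.26984115]
```

View pics/i1c.png

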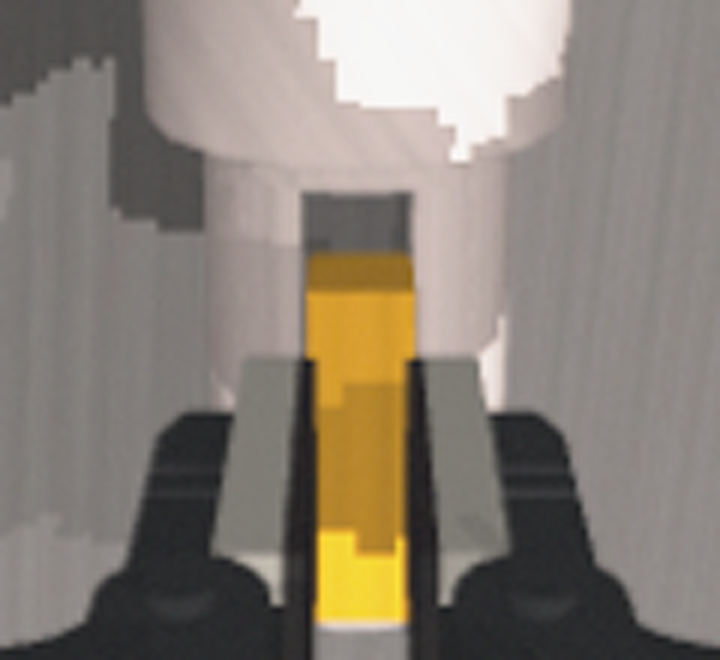

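View pics/i1.png

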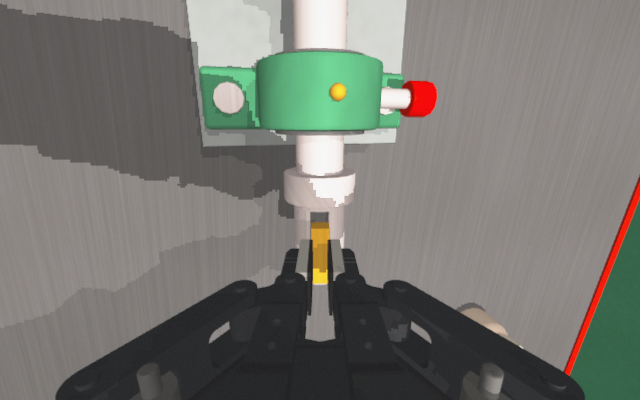

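Run:
```python
from h import *
r=bot.movel(spw(-0.1,-23,18.2),max_speed=15,threshold=5); s=st();print(r,spinv(s['tcp_pos']))
bot.dwell(.2);s=st();print(r,spinv(s['tcp_pos'])); wshot("i2")
crop(cv2.imread("pics/i2.png"),260,180,120,110,6,"pics/i2c.png")
```

```text
t 11.72 tcp [518.28  86.98 105.74] rpy [ 2.9099 -0.      1.6427] F [-0.22 -0.2   4.31] M [-0.02  0.18  0.  ] op 0.090 q [ 0.019  0.264 -0.684  0.391  0.012  1.519]
True [ -0.26912559 -22.9802664   18.56669759]
t 11.92 tcp [518.26  86.96 105.71] rpy [ 2.91   -0.      1.6427] F [-0.63  0.04  6.2 ] M [-0.05  0.16 -0.07] op 0.092 q [ 0.019  0.264 -0.684  0.391  0.012  1.519]
True [ -0.30084992 -23.00155411  18.54362332]
```

View pics/i2c.png

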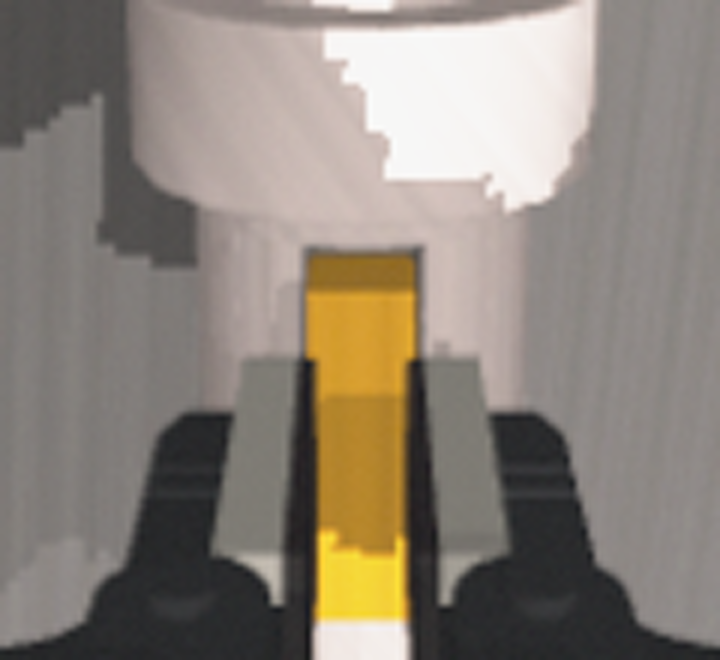

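Run:
```python
from h import *
bot.grip(0.3); bot.dwell(.15); st()
bot.movel(spw(-0.1,-23,60),max_speed=120); bot.dwell(.2); st(); wshot("i3")
crop(cv2.imread("pics/i3.png"),250,110,140,140,5,"pics/i3c.png")
t=imaging.capture("top");cv2.imwrite("pics/b_top.png",t);crop(t,160,200,70,45,8,"pics/b_topc.png")
```

```text
t 12.43 tcp [517.27  86.93 104.78] rpy [ 2.9122e+00 -1.0000e-04  1.6427e+00] F [0.65 0.84 0.81] M [-0.03  0.23  0.04] op 0.299 q [ 0.019  0.266 -0.685  0.391  0.012  1.519]
t 13.13 tcp [508.37  86.26 145.17] rpy [ 2.9134e+00 -2.0000e-04  1.6426e+00] F [ 0.39  0.55 -0.46] M [-0.02  0.26 -0.05] op 0.303 q [ 0.017  0.192 -0.653  0.498  0.012  1.518]
```

View pics/i3c.png

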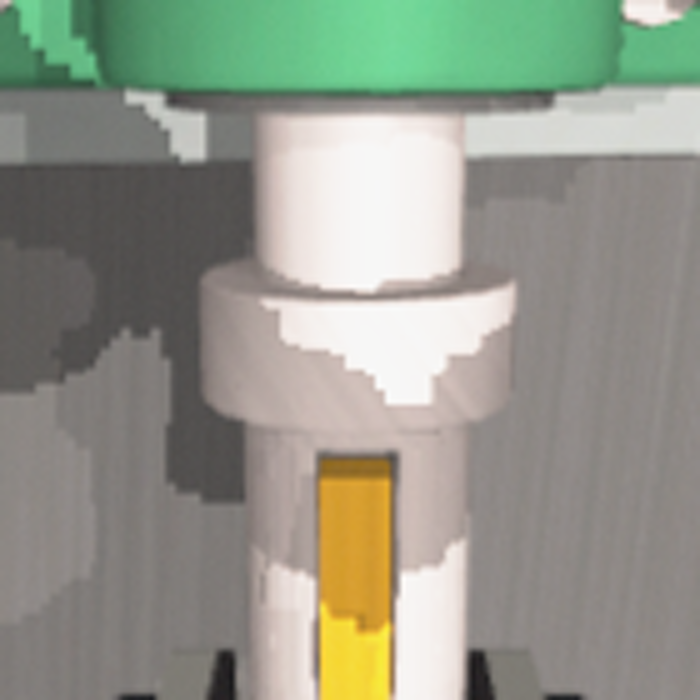

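Run:
```python
from h import *
bot.movel(spw(-0.1,-23,100),max_speed=200)
bot.move_ptp([530,-270,190],down(1.66)); bot.grip(1.0,60);bot.dwell(.15);st(); wshot("p1")
bot.movel([530,-345,190],max_speed=200); bot.dwell(.3);st(); wshot("p2")
```

```text
t 15.68 tcp [ 529.97 -270.07  190.01] rpy [3.1416 0.     1.6599] F [-0.63 -0.45  0.14] M [ 0.03 -0.01  0.  ] op 0.997 q [-0.595  0.437 -0.135  0.999  0.     0.886]
t 16.56 tcp [ 530.18 -344.01  190.17] rpy [-3.1416e+00 -1.0000e-04  1.6613e+00] F [0.28 0.24 1.64] M [-0.03  0.   -0.03] op 0.998 q [-0.692  0.505 -0.024  1.042  0.     0.788]
```

View pics/p1.png

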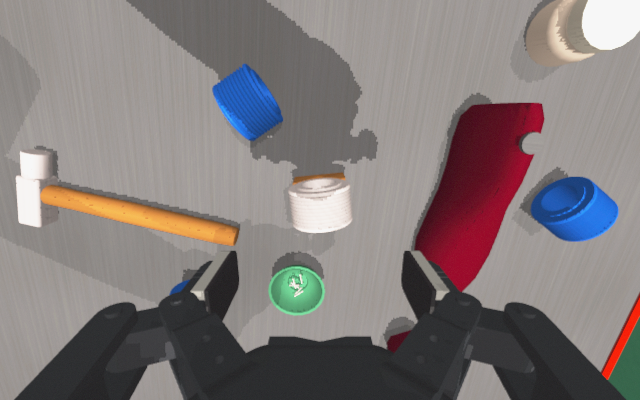

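View pics/p2.png

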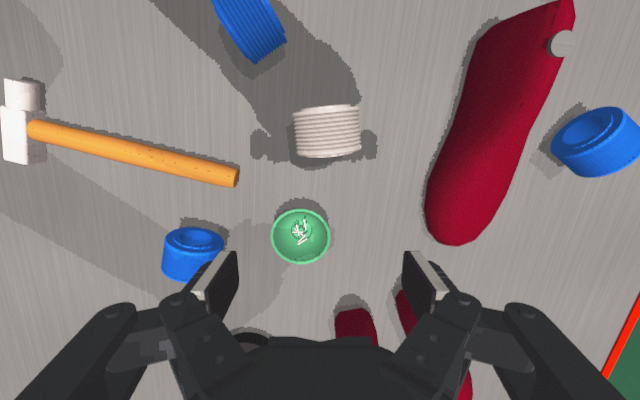

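View pics/b_topc.png

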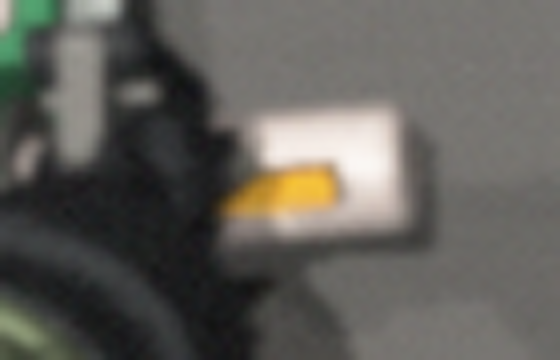

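Run:
```python
import cv2,numpy as np
from h import crop
a=cv2.imread("pics/p1.png");b=cv2.imread("pics/p2.png")
crop(a,280,160,80,80,5,"pics/x1.png");crop(b,285,92,80,80,5,"pics/x2.png")
cv2.imwrite("pics/pc.png",np.hstack([cv2.imread("pics/x1.png"),cv2.imread("pics/x2.png")]))
```

```text
(no output)
```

View pics/pc.png

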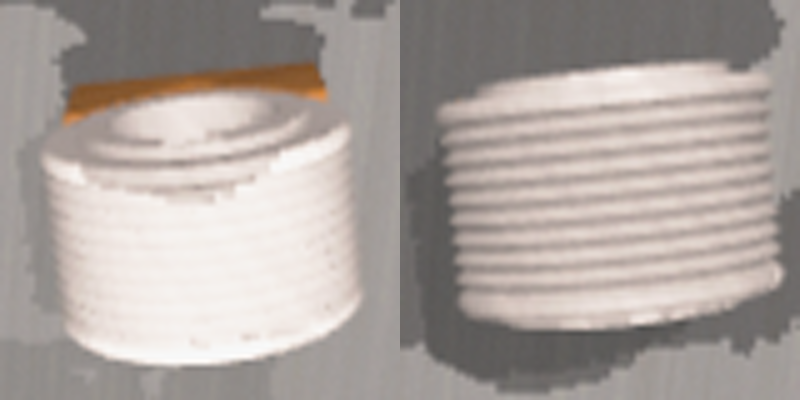

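```bash
cat > fitp.py <<'E'
from h import *
from scipy.optimize import least_squares
A=wcam("p1");B=wcam("p2")
f1=lambda p:(280+p[0]/5,160+p[1]/5)
f2=lambda p:(285+(p[0]-400)/5,92+p[1]/5)
sil=[(A,f1(p)) for p in[(44,165),(54,260),(65,335),(351,140),(357,220),(362,290)]]+[(B,f2(p)) for p in[(440,120),(449,200),(459,300),(771,85),(776,170),(782,260)]]
rim=[(A,f1(p),-22) for p in[(110,357),(180,366),(250,355),(330,325)]]+[(B,f2(p),-22) for p in[(500,322),(600,328),(700,308)]]+[(A,f1(p),22) for p in[(75,127),(120,105),(230,88),(310,100)]]
def res(p):
    o=np.array([p[0],p[1],p[2]]);Rz=R.from_euler('z',p[3]).as_matrix();ax=Rz[:,1];r=[]
    for c,px in sil:
        P,d=ray(c,px);n=np.cross(ax,d);n/=np.linalg.norm(n);r.append(abs((o-P)@n)-32)
    for c,px,y in rim:
        P,d=ray(c,px);q=o+ax*y;X=P+d*((q-P)@ax)/(d@ax);r.append(.5*(np.linalg.norm(X-q)-32))
    r.append((p[2]-53)/1.); return np.array(r)
s=least_squares(res,[530,-281,53,.1]);print(s.x.round(3));print(s.fun.round(2))
E
python3 fitp.py
```

```text
[ 5.31818e+02 -2.82068e+02  5.18680e+01  2.73000e-01]
[-1.79  0.52  1.77  0.93 -0.44 -1.74 -2.   -0.63  1.38  1.06 -0.17 -1.38
 -1.89 -2.03 -2.23 -1.6  -1.5  -2.73 -2.74 -4.01 -3.86 -6.4  -2.45 -1.13]
```

```bash
cat >> fitp.py <<'E'
print("--")
def circ(c,o,Rz,y,r=32):
    t=np.linspace(0,2*np.pi,180);return np.array([proj(c,o+Rz@np.array([r*np.cos(a),y,r*np.sin(a)])) for a in t])
def res2(p):
    o=np.array([p[0],p[1],p[2]]);Rz=R.from_euler('z',p[3]).as_matrix();ax=Rz[:,1];r=[]
    for c,px in sil:
        P,d=ray(c,px);n=np.cross(ax,d);n/=np.linalg.norm(n);r.append(abs((o-P)@n)-32)
    e=circ(A,o,Rz,-22);r.append(e[:,1].max()-(160+366/5))
    e=circ(B,o,Rz,-22);r.append(e[:,1].max()-(92+328/5))
    e=circ(A,o,Rz,22);r.append(e[:,1].min()-(160+88/5))
    r.append((p[2]-53)/1.); return np.array(r)
s=least_squares(res2,[530,-281,53,.1]);print(s.x.round(3));print(s.fun.round(2))
o=s.x[:3];Rz=R.from_euler('z',s.x[3]).as_matrix()
for n,c in(("p1",A),("p2",B)):
    im=cv2.imread(f"pics/{n}.png")
    x0,y0=(280,160) if n=="p1" else(285,92)
    im=cv2.resize(im[y0:y0+80,x0:x0+80],None,fx=5,fy=5,interpolation=cv2.INTER_CUBIC)
    for y,col in((-22,(0,0,255)),(22,(0,200,0))):
        e=(circ(c,o,Rz,y)-[x0,y0])*5; cv2.polylines(im,[e.astype(int)],True,col,1)
    cv2.imwrite(f"pics/ov_{n}.png",im)
cv2.imwrite("pics/ov.png",np.hstack([cv2.imread("pics/ov_p1.png"),cv2.imread("pics/ov_p2.png")]))
E
python3 fitp.py
```

```text
[ 5.31818e+02 -2.82068e+02  5.18680e+01  2.73000e-01]
[-1.79  0.52  1.77  0.93 -0.44 -1.74 -2.   -0.63  1.38  1.06 -0.17 -1.38
 -1.89 -2.03 -2.23 -1.6  -1.5  -2.73 -2.74 -4.01 -3.86 -6.4  -2.45 -1.13]
--
[ 5.31858e+02 -2.81820e+02  5.24790e+01  1.71000e-01]
[-0.18  0.08 -0.37 -0.47 -0.09  0.21 -0.19 -0.32 -0.25 -0.69 -0.35  0.16
  1.25  0.54 -2.06 -0.52]
```

View pics/ov.png

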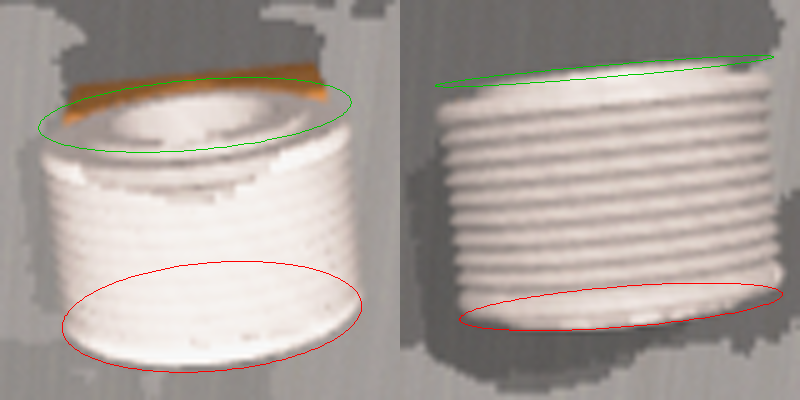

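Run:
```python
from h import *
y=np.pi/2+.171
print(solve_ik([531.9,-282,26.5],down(y)))
bot.move_ptp([531.9,-282,120],down(y)); bot.dwell(.1)
im,c=wshot("q1")
print(bot.movel([531.9,-282,26.5],max_speed=90,threshold=6)); bot.dwell(.2); st(); wshot("q2")
```

```text
[-0.61005446  0.62121065 -0.29270165  0.65688403  0.          0.78974187]
False
t 18.62 tcp [ 532.3  -282.25   27.11] rpy [3.1408e+00 8.0000e-04 1.7418e+00] F [ 0.57  0.44 -0.01] M [ 0.01 -0.02  0.05] op 1.001 q [-0.61   0.62  -0.292  0.657 -0.     0.79 ]
```

View pics/q1.png

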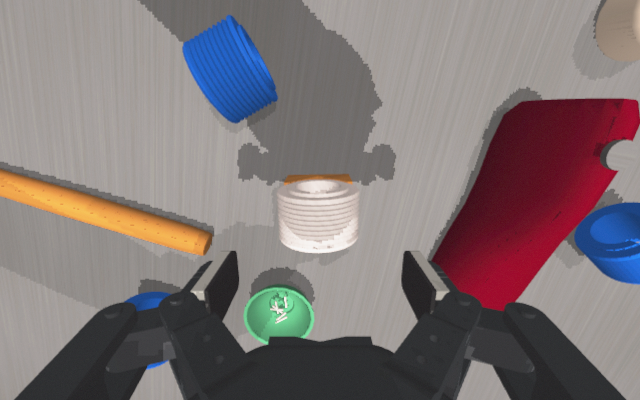

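View pics/q2.png

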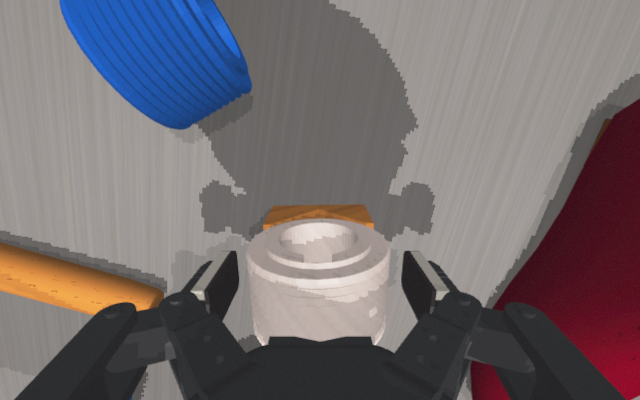

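Run:
```python
from h import *
crop(cv2.imread("pics/q2.png"),235,195,170,160,4.5,"pics/q2c.png")
c=wcam("q2");o=np.array([531.9,-282,53]);Rz=R.from_euler('z',.171).as_matrix()
im=cv2.imread("pics/q2c.png")
t=np.linspace(0,2*np.pi,180)
for y,r,col in((22,17.7,(0,0,255)),(22,24,(0,200,0)),(19,32,(255,0,0))):
    e=np.array([proj(c,o+Rz@np.array([r*np.cos(a),y,r*np.sin(a)])) for a in t]);e=((e-[235,195])*4.5).astype(int);cv2.polylines(im,[e],True,col,1)
e=np.array([proj(c,o+Rz@np.array(p)) for p in[(-5.7,22,16.8),(-5.7,22,23.3),(5.7,22,23.3),(5.7,22,16.8)]]);cv2.polylines(im,[((e-[235,195])*4.5).astype(int)],False,(255,0,255),1)
cv2.imwrite("pics/q2o.png",np.hstack([im]))
```

```text
(no output)
```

View pics/q2o.png

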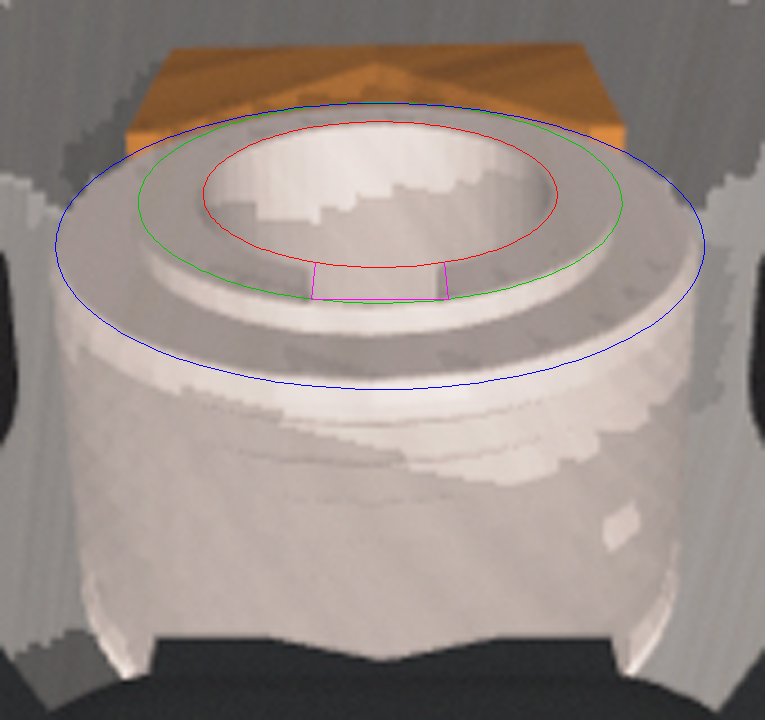

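View pics/q2c.png

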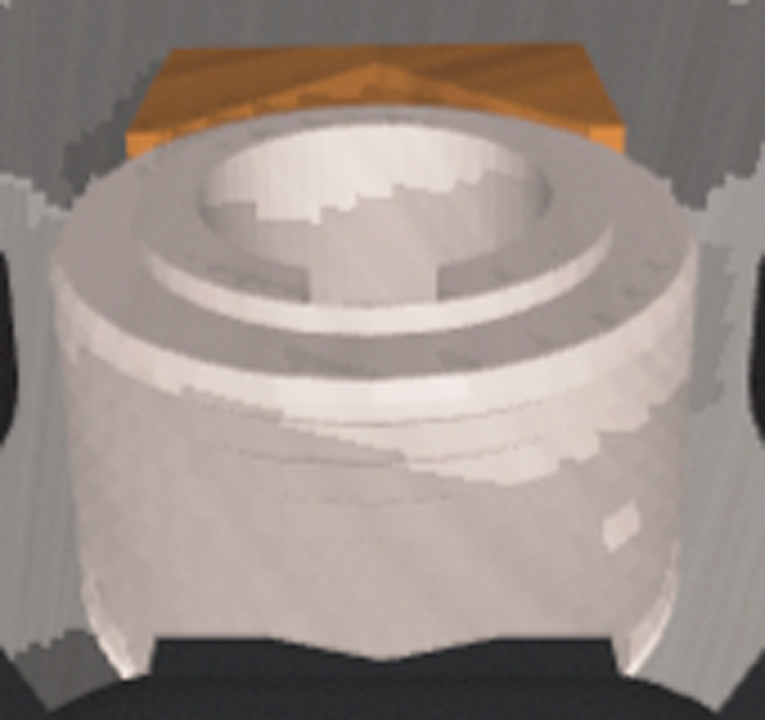

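Run:
```python
from h import *
bot.movel([531.4,-282.0,26.5],max_speed=20); bot.dwell(.2); st()
bot.grip(0.0,45); bot.dwell(.2); st(); wshot("q3")
crop(cv2.imread("pics/q3.png"),235,195,170,160,4.5,"pics/q3c.png")
```

```text
t 19.12 tcp [ 531.4  -282.03   26.52] rpy [3.1416e+00 1.0000e-04 1.7418e+00] F [-0.73  0.3  -0.72] M [ 0.01 -0.   -0.02] op 0.996 q [-0.611  0.621 -0.294  0.656 -0.     0.789]
t 19.65 tcp [ 531.62 -282.02   26.79] rpy [3.1411e+00 2.0000e-04 1.7419e+00] F [-0.55  1.67  4.6 ] M [0.3  0.03 0.07] op 0.739 q [-0.61   0.62  -0.294  0.656  0.     0.789]
```

View pics/q3c.png

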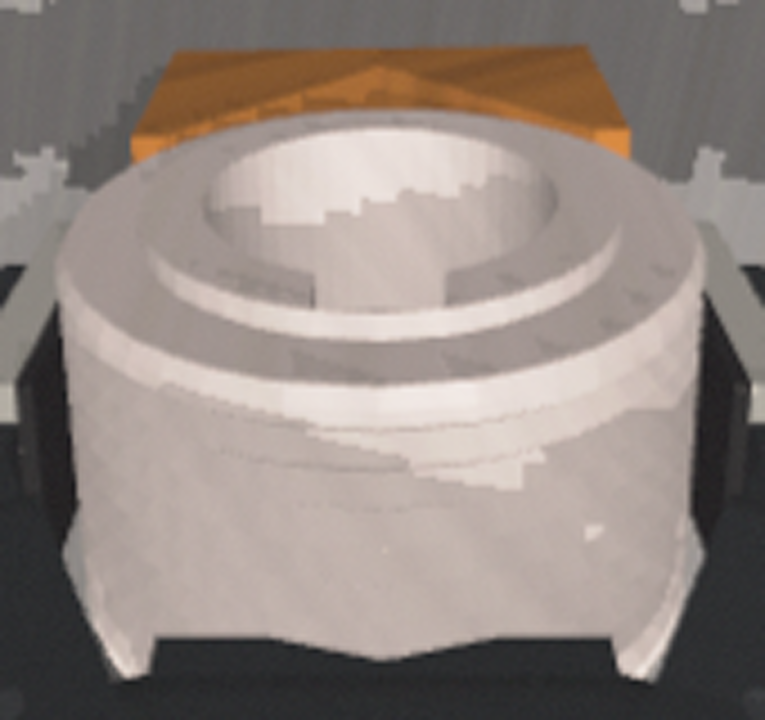

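Run:
```python
from h import *
bot.movel([531.4,-282.0,120],max_speed=150); st()
print(solve_ik(spw(0,-115,-26.2),sprot()),solve_ik(spw(0,-22,-26.2),sprot()))
bot.move_ptp(spw(0,-115,40),sprot()); 
bot.movel(spw(0,-115,-26.2),max_speed=100); bot.dwell(.3); s=st(); print(spinv(s['tcp_pos'])); wshot("r1")
crop(cv2.imread("pics/r1.png"),230,130,180,150,4.4,"pics/r1c.png")
cv2.imwrite("pics/r1s.png",imaging.capture("scene"))
```

```text
t 20.48 tcp [ 530.57 -281.55  118.82] rpy [-3.1401e+00 -1.3000e-03  1.7417e+00] F [ 0.23  0.44 -2.55] M [ 0.04 -0.01  0.01] op 0.741 q [-0.611  0.512 -0.209  0.852 -0.     0.789]
[-0.17808111  0.35225682 -0.70510807  0.28839802  0.05691071  1.3272475 ] [ 0.02196741  0.35262491 -0.70518414  0.28126619  0.0114762   1.52219937]
t 22.66 tcp [535.76  -4.07  62.81] rpy [2.9086e+00 3.0000e-04 1.6428e+00] F [ 0.03  0.85 -2.54] M [-0.    0.32 -0.02] op 0.740 q [-0.178  0.351 -0.705  0.289  0.057  1.327]
[   0.46075218 -115.05560185  -25.71715776]
```

View pics/r1c.png

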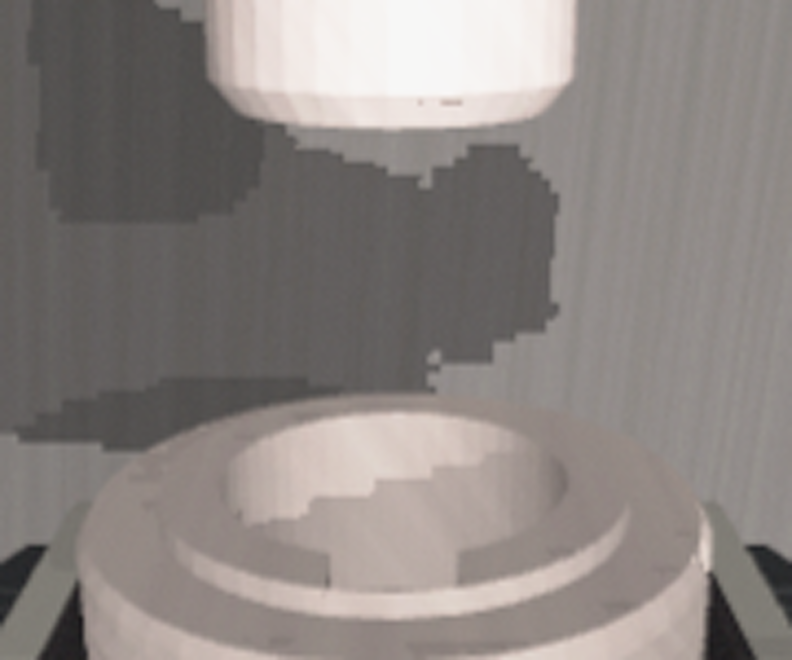

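View pics/r1s.png

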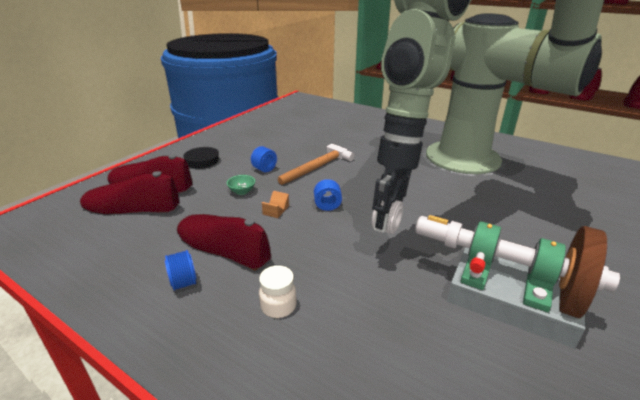

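Run:
```python
from h import *
s=st(); print(spinv(s['tcp_pos']))
bot.movel(spw(-.2,-85,-26.1),max_speed=60); bot.dwell(.4); s=st(); e=spinv(s['tcp_pos']);print(e); wshot("r2")
crop(cv2.imread("pics/r2.png"),230,130,180,150,4.4,"pics/r2c.png")
```

```text
t 22.76 tcp [535.61  -4.05  62.62] rpy [2.9089e+00 2.0000e-04 1.6428e+00] F [-1.08  0.43 -2.32] M [-0.04  0.34 -0.03] op 0.740 q [-0.178  0.352 -0.705  0.288  0.057  1.327]
[   0.27370058 -115.01881669  -25.86406197]
t 23.81 tcp [533.06  25.64  62.27] rpy [2.9096 0.     1.6423] F [ 0.03  0.29 -2.91] M [-0.04  0.33  0.07] op 0.741 q [-0.115  0.349 -0.711  0.283  0.043  1.389]
[ -0.20988265 -85.23011038 -26.11133678]
```

View pics/r2c.png

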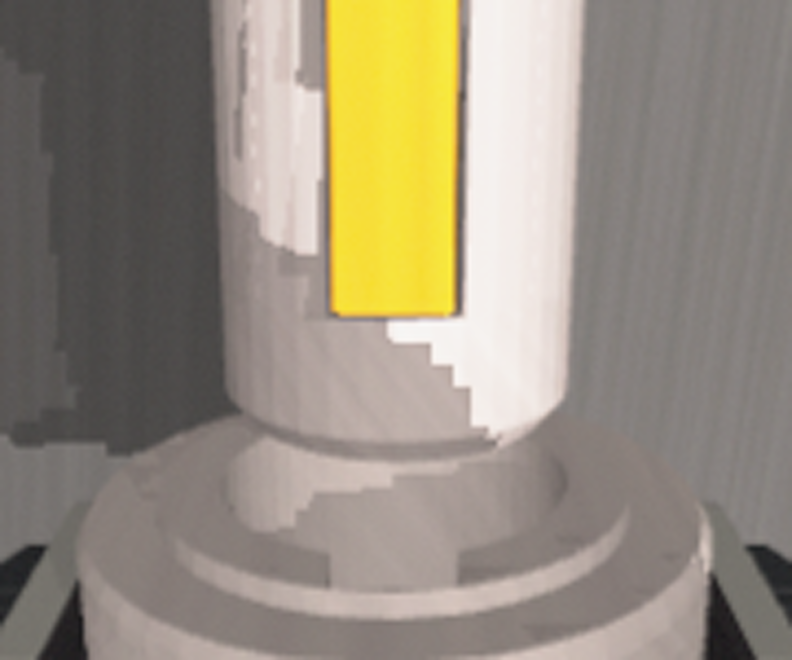

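Run:
```python
from h import *
for y in(-75,-68,-62,-56):
    r=bot.movel(spw(-.2,y,-26.1),max_speed=20,threshold=6); s=st(); print(y,r,spinv(s['tcp_pos']).round(2))
    if r: break
wshot("r3")
crop(cv2.imread("pics/r3.png"),230,130,180,150,4.4,"pics/r3c.png")
```

```text
t 24.51 tcp [532.34  35.93  62.29] rpy [2.9096e+00 1.0000e-04 1.6429e+00] F [-0.36  0.26 -2.89] M [-0.02  0.33 -0.02] op 0.740 q [-0.093  0.349 -0.711  0.282  0.038  1.41 ]
-75 False [ -0.18 -74.91 -26.1 ]
t 25.01 tcp [531.82  42.91  62.3 ] rpy [2.9096e+00 1.0000e-04 1.6429e+00] F [-0.31 -0.46 -1.95] M [-0.02  0.34  0.01] op 0.746 q [-0.078  0.349 -0.712  0.281  0.034  1.425]
-68 False [ -0.2  -67.91 -26.08]
t 25.46 tcp [531.36  48.92  62.28] rpy [2.9096e+00 1.0000e-04 1.6429e+00] F [ 0.19  0.55 -2.05] M [ 0.    0.3  -0.01] op 0.744 q [-0.065  0.349 -0.712  0.281  0.031  1.438]
-62 False [ -0.23 -61.88 -26.1 ]
t 25.91 tcp [530.98  54.9   62.31] rpy [2.9095e+00 1.0000e-04 1.6429e+00] F [ 0.07 -0.11 -2.1 ] M [-0.02  0.37 -0.05] op 0.740 q [-0.052  0.349 -0.711  0.28   0.028  1.45 ]
-56 False [ -0.17 -55.89 -26.07]
```

View pics/r3c.png

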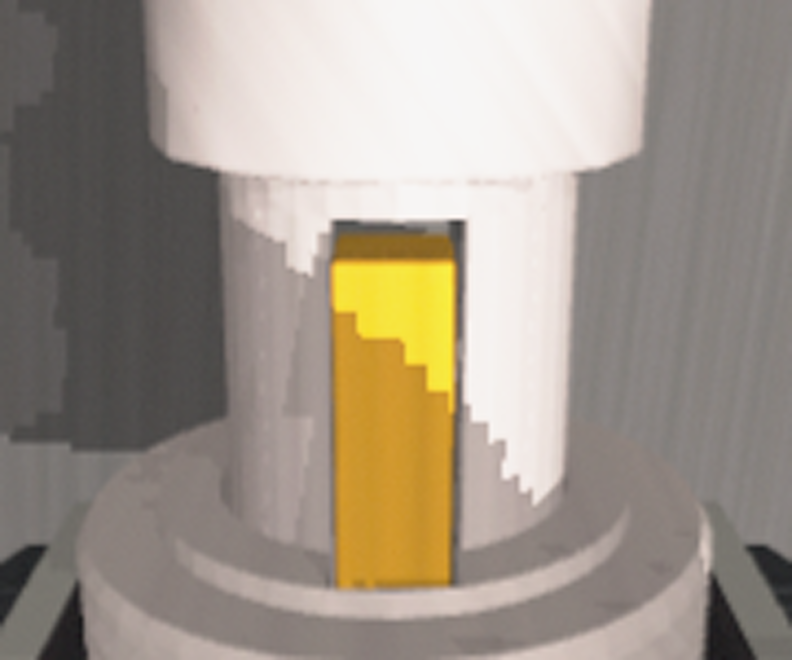

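Run:
```python
from h import *
for y in(-45,-34,-26,-20):
    r=bot.movel(spw(-.2,y,-26.1),max_speed=20 if y<-26 else 10,threshold=6); s=st(); print(y,r,spinv(s['tcp_pos']).round(2))
    if r: break
bot.dwell(.1);s=st();print(spinv(s['tcp_pos']).round(2));wshot("r4")
crop(cv2.imread("pics/r4.png"),230,130,180,150,4.4,"pics/r4c.png")
```

```text
t 26.66 tcp [530.16  65.83  62.29] rpy [2.9096e+00 1.0000e-04 1.6429e+00] F [ 0.58 -0.39 -1.72] M [-0.06  0.3  -0.03] op 0.741 q [-0.028  0.35  -0.71   0.28   0.023  1.474]
-45 False [ -0.21 -44.93 -26.1 ]
t 27.36 tcp [529.39  76.79  62.3 ] rpy [2.9096e+00 1.0000e-04 1.6428e+00] F [-0.52 -0.84 -3.14] M [-0.01  0.29 -0.01] op 0.740 q [-0.004  0.351 -0.708  0.28   0.017  1.497]
-34 False [ -0.18 -33.95 -26.09]
t 28.31 tcp [528.81  84.71  62.28] rpy [2.9096 0.     1.6427] F [-0.58 -0.73 -3.12] M [-0.02  0.34  0.01] op 0.736 q [ 0.013  0.352 -0.707  0.281  0.013  1.514]
-26 False [ -0.2 -26.  -26.1]
t 28.86 tcp [528.16  88.75  61.94] rpy [2.9104 0.0037 1.6409] F [ 1.49 -0.48 -0.08] M [-0.07 -0.08  0.  ] op 0.746 q [ 0.025  0.353 -0.706  0.281  0.007  1.526]
-20 True [ -0.62 -21.92 -26.35]
t 28.96 tcp [528.21  88.76  61.86] rpy [2.9104 0.0034 1.6409] F [ 1.08 -0.34  1.11] M [ 0.04 -0.13 -0.05] op 0.740 q [ 0.025  0.353 -0.706  0.281  0.007  1.526]
[ -0.59 -21.92 -26.44]
```

View pics/r4c.png

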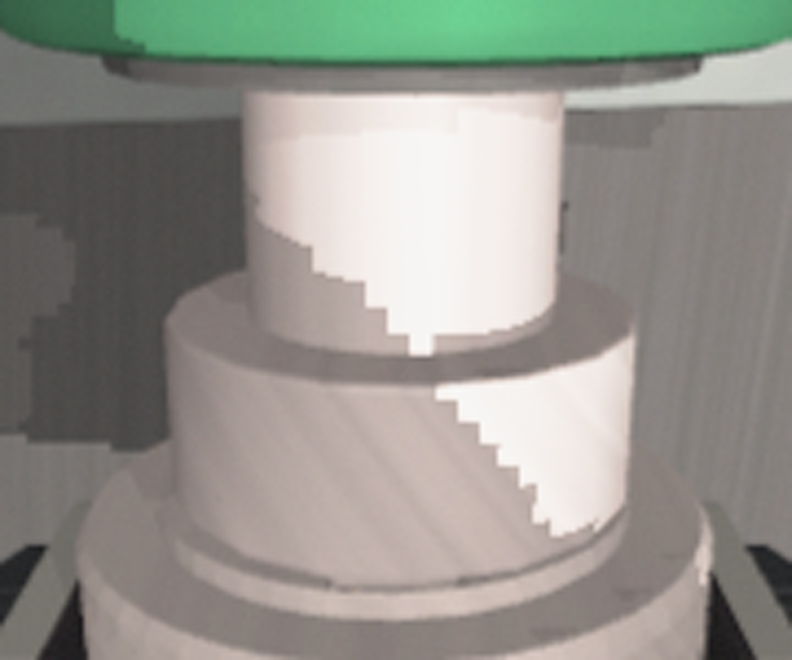

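Run:
```python
from h import *
r=bot.movel(spw(-.4,-20,-26.2),max_speed=10,threshold=9); s=st(); print(r,spinv(s['tcp_pos']).round(2))
bot.movel(spw(-.4,-22,-26.2),max_speed=20)
bot.dwell(.1);s=st();print(spinv(s['tcp_pos']).round(2))
bot.grip(1.0); bot.dwell(.2); st()
print(bot.movel(spw(-.2,-22,60),max_speed=100,threshold=8)); bot.dwell(.2); st(); wshot("r5")
crop(cv2.imread("pics/r5.png"),230,100,180,150,4.4,"pics/r5c.png")
```

```text
t 29.43 tcp [528.05  88.76  61.95] rpy [2.9137 0.0077 1.6383] F [ 0.61 -6.79  0.56] M [-1.09 -0.05 -0.36] op 0.740 q [ 2.80e-02  3.54e-01 -7.02e-01  2.87e-01  1.00e-03  1.53e+00]
False [ -0.73 -21.91 -26.32]
t 29.77 tcp [528.14  88.75  61.93] rpy [2.9134 0.0035 1.6408] F [ 2.2  -0.11 -2.26] M [-0.23 -0.05 -0.12] op 0.743 q [ 0.025  0.354 -0.703  0.286  0.007  1.526]
[ -0.65 -21.92 -26.35]
t 30.33 tcp [528.32  88.75  62.17] rpy [2.9129 0.0036 1.6409] F [ 0.57 -0.18  0.31] M [-0.01  0.23  0.01] op 0.999 q [ 0.025  0.354 -0.702  0.286  0.007  1.526]
False
t 31.54 tcp [508.43  87.23 145.39] rpy [2.9141 0.0036 1.6407] F [-0.38  0.4   0.25] M [0.01 0.15 0.02] op 0.998 q [ 0.022  0.193 -0.651  0.499  0.007  1.524]
```

View pics/r5.png

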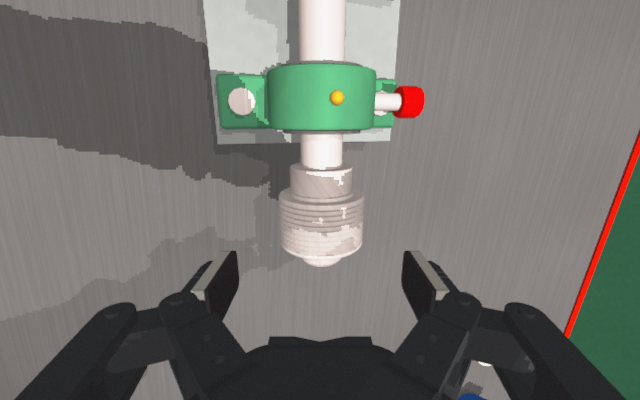

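Run:
```python
from h import *
bot.movel(spw(-.2,-22,160),max_speed=200)
bot.move_ptp([450,20,260],down(1.64)); bot.dwell(.3); st(); wshot("e1")
s=imaging.capture("scene");cv2.imwrite("pics/e_s.png",s);crop(s,395,190,130,100,6,"pics/e_sc.png")
t=imaging.capture("top");cv2.imwrite("pics/e_t.png",t)
```

```text
t 32.94 tcp [449.46  20.76 259.55] rpy [-3.1413e+00 -2.0000e-04  1.6413e+00] F [ 0.13  0.16 -0.15] M [-0.01 -0.02  0.06] op 1.003 q [-0.118  0.121 -0.385  1.065  0.     1.382]
```

View pics/e_sc.png

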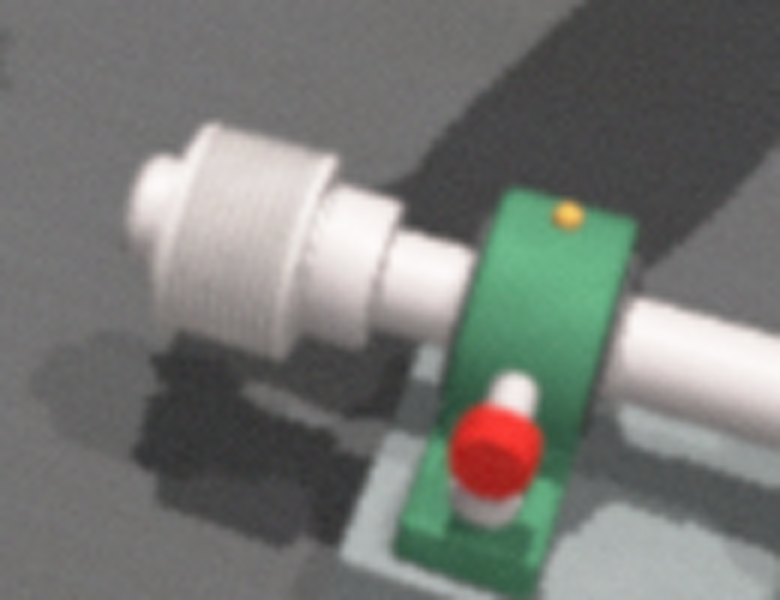

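View pics/e_t.png

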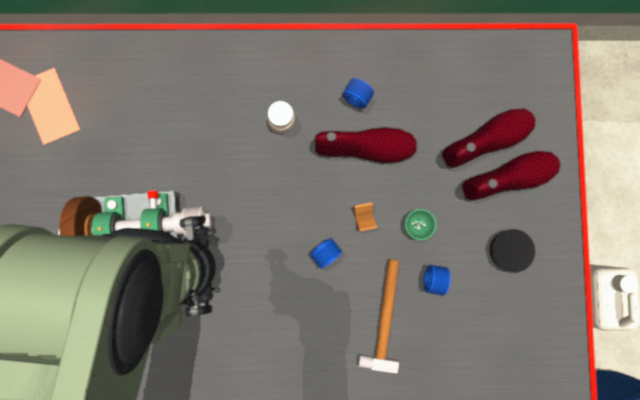

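View pics/e1.png

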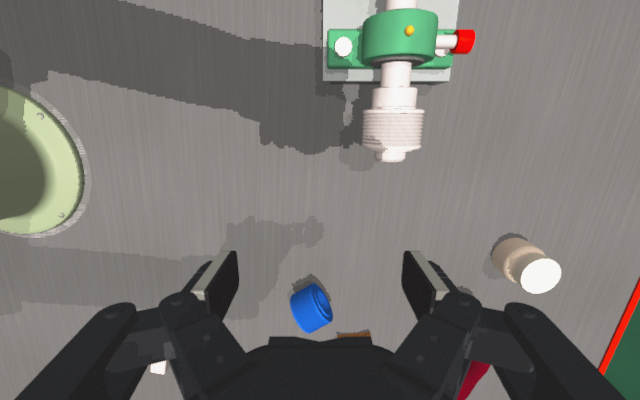

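```bash
python3 -c "
from bench import bot
bot.sign_off()"
```

```text
the job is handed in; nothing more can be done
```

The key is in the slot and the pulley is home on the stub over it, released. I handed in at about 33 s of the 72 s allowed; `sign_off` reports no verdict.

- **Key:** The slot measured 0.23 rad from upright, leaning towards the robot. I tilted the tool to match and lowered the key until it touched the floor at 5–6 N. Its underside came to about 12.3 mm from the axis, against 12 mm nominal. The wrist picture after release showed it lying in the slot.
- **Pulley:** I took the silver pulley from the wooden vee block and slid it on, keyway over key, with no resistance until the shoulder. It stopped with its centre 21.9 mm from the shoulder, and a second push of about 7 N did not move it.
- **Last checks:** The pictures show the pulley against the collar with the stub end sticking out. The other things look unmoved in the top view, and the tool force is about zero.
- **Disagreements and limits:**
    - The top camera put the shaft about 4 mm from where the wrist camera did. I used the wrist camera, because it agreed with the key held in the gripper.
    - One fit of the pulley's rim was poor because I had not allowed for its end bosses. I redid the fit and confirmed it in a close view.
    - With the pulley on, the key can no longer be seen, so I could not check it again at the end.

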